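# Re-hang the guard door on the other weld jig

## Task

The little spatter guard door hanging on one weld jig is needed on the other. Pinch its two finger tabs together to pull in the sprung hinge pin, lift the door straight off, and lower it into the hinge slots of the empty jig. Feel gently for the slot bottom and let the tabs go only when the door's weight rests there, so that it hangs with its pin sprung fully home in the keeper hole; never force or drop it, and leave everything else on the bench where it is.

Things in the scene. Friction and masses are not known exactly. Their poses are not given: they have to be found in the camera images.
- guard: Guard door, 0.45 kg. Origin: middle of its hinge axis; x square to the panel, y along the axis to the sprung-pin end, z up. Rail 16 x 190 x 16 mm (x,y,z) centred on the origin; 4 x 170 mm panel below it to z = -78 mm. From each rail end a fixed round stub (trunnion) 12 mm across sticks out along y, from y = +-95 to +-109 mm, to lie in a jig's slots.
- guard_grip (a point): Where to hold the door: 32 mm above its hinge axis, midway between the outer faces of the pinched tabs; axes as the guard. Fixed tab: outer face at y = -22 mm. Sliding tab (moves the pin): outer face at +38 with the pin out, +22 pulled in. Tabs 26 mm wide (x), 8 thick, tops 18 mm above this point; rail top 24 mm below it. Fingers close along y from above; the grasp is 44 mm wide pinched.
- guard_pin_end (a point): End of the guard's +y trunnion, out of which the sprung pin comes: on the hinge axis, 109 mm from the guard's origin along its y; axes as the guard. It belongs next to the keeper plate (with the door hung, 2 to 8 mm short of it).
- guard_pin (a joint): Travel of the sprung pin, m: 0 = fully out (8 mm round pin, tip at y = +125 mm in the guard's frame), 0.016 = fully in (tip at +109, flush with the trunnion). Pinching the tabs pulls it in against 8 N rising to 16 N. Below about 0.014 it may catch on the keeper plate; against the plate beside its hole it stays above 0.007.
- jig_a: Jig with the guard at the start: steel base plate 130 x 270 x 12 mm, origin under its centre, z up; fixed to the bench. Same hinge cheeks as jig_b; behind the hinge (x 25 to 62 mm) a work piece up to 98 mm high.
- jig_a_hinge (a point): hinge axis of the jig with the guard: 130 mm above the bench over the middle of the base plate, axis along y.
- jig_b: Empty jig that shall get the guard, built and fixed like jig_a; work piece behind the hinge (x 25 to 62 mm) up to 73 mm high. Two posts carry hinge cheeks, 10 mm steel plates at y = +-98 to +-108 mm, each with an open-topped slot 15 mm wide in x, middle at x = 0, bottom 6 mm below the hinge axis; from 22 to 34 mm (cheek top) above the axis it flares steeply to 29 mm wide.
- jig_b_keeper (a point): Keeper plate of jig_b at the LOWEST post setting, middle of its hole: plate at y = +114 to +122 mm of the jig, beyond the +y cheek, top 34 mm above the hinge axis, with a 12 mm square hole on the axis for the 8 mm sprung pin. So the guard's +y end goes to the jig's +y.
- jig_b_hinge (a point): Middle of jig_b's hinge axis at the LOWEST post setting, 123 mm above the bench, axis along y. Posts are clamped by hand: the true axis, with cheeks and keeper, is 0 to 18 mm above this point, unmeasured: feel for the slot bottom (posts do not give). Steel on steel: pressing on after touching builds tens of N within a few mm; the door takes at most 30 N.
- paste_jar: bystander: jar 54 mm across, 75 mm high, between the jigs; origin under its middle.
- tip_tin: bystander: open aluminium tin 68 mm across, 85 mm high, beyond the jigs; origin under its middle.
- chip_hammer: bystander: hammer 240 mm long lying beyond the jigs; origin under its middle.
- wire_brush: bystander: brush 210 mm long lying beyond the jigs; origin under its middle.
- spanner: bystander: spanner 180 mm long lying to the robot's right; origin under its middle.
- magnet_square: bystander: L-shaped magnet square 100 x 18 x 83 mm standing beyond the jigs; origin under its middle.
- pipe_stub: bystander: upright pipe stub 42 mm across, 60 mm high, on the robot's side; origin under its middle.
Mind the look-alikes: they are no part of the job. Leave any pink look-alike of the guard alone.

How it is judged (in metres and radians):
On the way, in this order (a step that is already met when the one before it is completed fails the run):
1. the sprung pin is pulled in while the guard is still in the first jig (value of joint guard_pin above 0.012 m and distance between guard and jig_a_hinge below 0.015 m), for 0.05 s.
2. the guard is lifted clear of the first jig (z of guard in the frame of jig_a_hinge above 0.04 m), for 0.1 s.
3. the guard rests in the second jig's slots (pressing on the jig with at least 2 N) while the pin is still held in (horizontal distance between guard and jig_b_hinge below 0.012 m and z of guard in the frame of jig_b_hinge below 0.021 m and value of joint guard_pin above 0.0125 m and contact force between guard and jig_b above 2 N), for 0.1 s.
At the end, for the whole second after the job is handed in: Guard hangs in the second jig: hinge axes within 8 mm horizontally and 0.04 rad, guard axis 4 mm below to 21 mm above site jig_b_hinge, pin end within 20 mm of the keeper, panel within 0.35 rad of upright, sprung pin within 3 mm of fully out (in the keeper hole), guard at rest (horizontal distance between guard and jig_b_hinge below 0.008 m and horizontal distance between guard_pin_end and jig_b_keeper below 0.02 m and z of guard in the frame of jig_b_hinge between -0.004 and 0.021 m and angle between the y axis of guard and the y axis of jig_b, either way round below 0.04 rad and value of joint guard_pin below 0.003 m and angle between guard's own z axis and vertical below 0.35 rad and linear speed of guard below 0.03 m/s); the robot touches nothing.
It fails at once if the guard is pressed against the second jig with more than 30 N (contact force between guard and jig_b above 30 N).
It fails at once if the guard is dropped or slammed into the slots (faster than 0.2 m/s there) (horizontal distance between guard and jig_b_hinge below 0.02 m and z of guard in the frame of jig_b_hinge below 0.036 m and linear speed of guard above 0.2 m/s).
It fails at once if a bystander is moved by more than 20 mm (distance of any of paste_jar, tip_tin, chip_hammer, wire_brush, spanner, magnet_square, pipe_stub from where it was at the start of the episode above 0.02 m).
It also fails if it takes over 43 s, if anything falls off the work surface, if the arm or the gripper's body presses on something with over 40 N, if the wrist force passes 120 N, or if a joint passes its speed limit or range.

## Robot

A 6-joint arm with a two-finger parallel gripper is mounted at the origin on the work surface. World frame = base frame: x ahead of the robot, y to its left, z up, the work surface at z = 0. Lengths are in mm, angles in rad, forces in N, time in s.
With the tool pointing down it reaches from about 325 to 775 mm from the base axis. Payload 5.5 kg.
Tool frame: the origin (TCP) lies on the centre line of the jaws, within the pads' length; the fingertips stand 11 mm ahead of it and the grasp point (between the pads) lies 8 mm behind it; z points along the fingers, y is the line along which they close (so a half turn about z gives the same grasp; the last joint's range is limited). The gripper opens to 85 mm and grips with 20 to 120 N. Pads are 22 mm wide; open, the fingers measure 114 mm over their backs; the gripper's body (76 mm by 85 mm) begins 54 mm behind the grasp point. The pads swing forward as they close: fully open they stand 13 mm farther back than shut.
Start: joints at [1.081, 0.091, 1.231, -0, 1.82, -0.057], TCP at [251.655, 544.689, 242.275] pointing down, gripper open.
Joint ranges: [-2.87, 2.87], [-0.86, 2.18], [0.17, 2.46], [-1.51, 4.65], [0.06, 2.69], [-2.65, 2.65]. Speed limits (rad/s): [2.57, 2.57, 3.01, 3.14, 3.14, 3.14].

## Interface

Orientations are given as a rotation vector (axis times angle).
In Python, from plant import monitor, eyes, order gives the robot as it stands.
- The arm moves only by the tool send_rows, never from a script. Its argument "series" is a list that holds one entry, the list of rows, each a list of 7 numbers: the closure, from 0 (fully open) to 1 (shut), then the shift along the world's x, y, z in mm, then the turn, a rotation vector about the world's x, y, z in degrees. A call has exactly 10 rows; each row is the pose to reach, as a shift and turn from the pose commanded when the call began; what a row does not reach only later rows make up. A row lasts 1/10 s, in which the tool goes at most 50 mm and 8.59 degrees, less where a joint would pass 70% of its speed; a pose out of reach is approached as far as the arm can. A call with a gripper value outside its range is refused whole. The fingers move at their own pace and stop on an object; "force" is the grip in N (left out, the last holds). Time passes only in rows, so rows that repeat a pose let the fingers close, or fill a call up. It gives the time, the measured TCP pose, the force, the opening and the grip force at its end, in the units of the state.
- monitor.read_state(): the state, without advancing time (a new reading comes with each control period).
- eyes.camera(name): name is "scene" or "top"; returns a dict with "color" (384x512x3 uint8, blue, green, red), "fovy" (degrees; the focal length in pixels is half the picture's height over the tangent of half this angle, whatever the lens; pixels are square), "cx", "cy" (the principal point, pixels), "k1" (the pictures are not rectified: a ray, as slopes to the right and down, at radius r is drawn at 1 + k1 r^2 times it, then the intrinsics apply), "R" (3x3) and "t" (3): a world point X has camera coordinates R X + t. Camera axes: x right, y down, z forward; pixel columns grow to the right and rows downward; lengths in mm; the calibration is good to about 2 mm. A picture is of the moment at which its call begins. There is no depth.
- order.hand_in(): hands the job in; it is judged then, once.
Trained networks look in a picture, given as the dict that the camera call returned (one of the last four; its "shot" number tells which), for a name from the list of things; names that differ only in an ending like _2 or _b are one class to them, and where a whole thing is asked for, a point or a joint stands for the part that bears it (a point fixed in the world has none). Each returns a list of dicts, best first, with "score" (0 to 1); they miss things now and then, are a little off and sometimes report something else, mostly with a low value. They report only what shows in the picture. A call takes as long as a camera call. They do not tell look-alikes from the thing itself.
- eyes.spot_in(picture, label): "location" ([x, y, z] in mm, in the coordinates of the camera as it stood for that picture, good to about 4 mm: the middle of the surface that is visible of it).
- eyes.tip_of(picture, label): "location" ([x, y, z] in mm, in the coordinates of the camera as it stood for that picture, good to about 4 mm: a listed point, or the origin of a listed thing).
The state is a dict: "time_s": time; "q": joint angles; "joint_vel": joint speeds; "joint_torque": joint torques, N m; "eef_pos": TCP position; "tcp_rot": TCP orientation; "wrist_force": force on the tool from outside, world axes, zero at the start; "moment": the same for the moment, N m; "finger_gap": finger opening in mm; "finger_force": force on a finger pad.
Only numpy, scipy, OpenCV 4.12 (cv2) and the standard library are available. Lean on these libraries where they do the work, as an engineer would, in place of code of your own. Each camera call takes 0.05 s, during which the arm holds its last target. There are 200 camera calls.

## Working session

There is one attempt and no reset: what is moved stays moved. The work goes in short steps, Python scripts to look and compute and a tool call to move; the robot and the scene stay as the last step left them, time stands still between calls to the robot, and variables do not carry over. Pictures are saved under pics/ and viewed, at most 10 in all, crops included, and the job is handed in when it is done.

Besides the shell and the picture viewer there is one more tool, called after "Call:" as a command line: name --argument value ..., lists and objects as JSON in quotes. send_rows: Moves the arm, as the interface text tells. Its arguments: {"type":"object","properties":{"series":{"type":"array"},"force":{"type":"number"}},"required":["series"]}

```bash
mkdir -p pics
cat > h.py <<'E'
import numpy as np, cv2
from plant import monitor, eyes, order
def K(p):
    h,w=p['color'].shape[:2]; f=h/2/np.tan(np.radians(p['fovy'])/2); return f
def world(p,c): return np.array(p['R']).T@(np.array(c)-np.array(p['t']).ravel())
def pix(p,X):
    c=np.array(p['R'])@np.array(X,float)+np.array(p['t']).ravel(); s=c[:2]/c[2]; s=s*(1+p['k1']*(s@s)); return s*K(p)+[p['cx'],p['cy']]
def ray(p,uv):
    d=(np.array(uv,float)-[p['cx'],p['cy']])/K(p); s=d.copy()
    for _ in range(20): s=d/(1+p['k1']*(s@s))
    R=np.array(p['R']); t=np.array(p['t']).ravel(); return -R.T@t, R.T@np.array([s[0],s[1],1])
def at_z(p,uv,z):
    o,d=ray(p,uv); return o+d*(z-o[2])/d[2]
E
python3 - <<'E'
from h import *
s=monitor.read_state(); print({k:np.round(v,3) for k,v in s.items()})
for cam in('scene','top'):
    p=eyes.camera(cam); cv2.imwrite(f'pics/{cam}0.png',p['color'])
    print(cam,p['fovy'],p['k1'],'cam at',ray(p,[256,192])[0].round())
    for n in ['guard','guard_grip','guard_pin_end','jig_a','jig_a_hinge','jig_b','jig_b_hinge','jig_b_keeper','paste_jar','tip_tin','pipe_stub','magnet_square']:
        for r in eyes.tip_of(p,n)[:4]:
            w=world(p,r['location']); print(n,round(r['score'],2),w.round(),pix(p,w).round())
E
```

```text
{'time_s': np.float64(0.0), 'q': array([ 1.081,  0.092,  1.232,  0.   ,  1.82 , -0.057]), 'joint_vel': array([ 0.002, -0.001,  0.001, -0.001,  0.   , -0.001]), 'joint_torque': array([ 2.0000e-03, -4.5872e+01, -4.1803e+01,  0.0000e+00,  1.2000e-02,
       -0.0000e+00]), 'eef_pos': array([251.516, 544.445, 241.137]), 'tcp_rot': array([-6.740e-01, -3.068e+00,  3.000e-03]), 'wrist_force': array([1.061, 0.049, 0.525]), 'moment': array([ 0.001,  0.042, -0.023]), 'finger_force': np.float64(0.0), 'finger_gap': np.float64(85.313)}
scene 48.65505905414496 -0.1205739785846392 cam at [1086.  606. 1149.]
guard 0.68 [ 361. -609.   81.] [210. 107.]
guard 0.58 [ 486. -216.  130.] [242. 166.]
guard 0.19 [484. 347. 122.] [363. 286.]
guard_grip 0.71 [ 478. -220.  160.] [243. 158.]
guard_grip 0.5 [ 359. -614.  112.] [210. 100.]
guard_pin_end 0.82 [ 463. -109.  130.] [267. 182.]
guard_pin_end 0.62 [ 403. -513.   86.] [215. 122.]
guard_pin_end 0.3 [ 477. -219.  133.] [244. 164.]
jig_a 0.88 [498. 237.   2.] [326. 283.]
jig_a 0.8 [ 481. -218.    2.] [243. 191.]
jig_a 0.44 [ 288. -352.    5.] [262. 148.]
jig
[... 727 characters left out ...]
 [391. 234.]
guard_pin_end 0.8 [ 466. -109.  130.] [252. 208.]
guard_pin_end 0.72 [ 403. -513.   80.] [360. 223.]
jig_a 0.65 [503. 226.  -1.] [168. 205.]
jig_a 0.59 [ 482. -219.    4.] [280. 207.]
jig_a_hinge 0.66 [ 479. -224.  130.] [283. 204.]
jig_a_hinge 0.53 [667.   8.   0.] [222. 163.]
jig_b 0.65 [503. 226.  -1.] [168. 205.]
jig_b 0.59 [ 482. -219.    4.] [280. 207.]
jig_b_hinge 0.62 [ 479. -219.    2.] [280. 208.]
jig_b_hinge 0.61 [502. 229. 123.] [160. 201.]
jig_b_keeper 0.59 [477. 346. 127.] [127. 209.]
paste_jar 0.49 [498.  -4.   2.] [226. 205.]
pipe_stub 0.59 [334. 308.  -5.] [147. 249.]
magnet_square 0.66 [795. -22.   2.] [229. 132.]
magnet_square 0.54 [338. 307.  -1.] [147. 248.]
```

Run:
```python
import cv2,numpy as np
a=cv2.imread('pics/scene0.png');b=cv2.imread('pics/top0.png')
f=lambda i,x,y,w,h,s:cv2.resize(i[y:y+h,x:x+w],None,fx=s,fy=s,interpolation=cv2.INTER_CUBIC)
cv2.imwrite('pics/full.png',np.vstack([f(a,150,60,260,290,1)[:0]]+[f(a,100,50,400,290,2)]))
cv2.imwrite('pics/t2.png',f(b,100,100,340,200,2.35))
cv2.imwrite('pics/ct.png',np.vstack([f(b,230,165,130,65,6),f(b,100,165,130,65,6)[:200]])[:600])
```

```text
Traceback (most recent call last):
ValueError: all the input array dimensions except for the concatenation axis must match exactly, but along dimension 1, the array at index 0 has size 260 and the array at index 1 has size 800
```

Run:
```python
import cv2,numpy as np
a=cv2.imread('pics/scene0.png');b=cv2.imread('pics/top0.png')
f=lambda i,x,y,w,h,s:cv2.resize(i[y:y+h,x:x+w],None,fx=s,fy=s,interpolation=cv2.INTER_CUBIC)
cv2.imwrite('pics/full.png',f(a,100,50,400,290,2))
cv2.imwrite('pics/ct.png',np.vstack([f(b,235,175,130,50,6),f(b,100,180,130,50,6)]))
```

```text
(no output)
```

View pics/full.png

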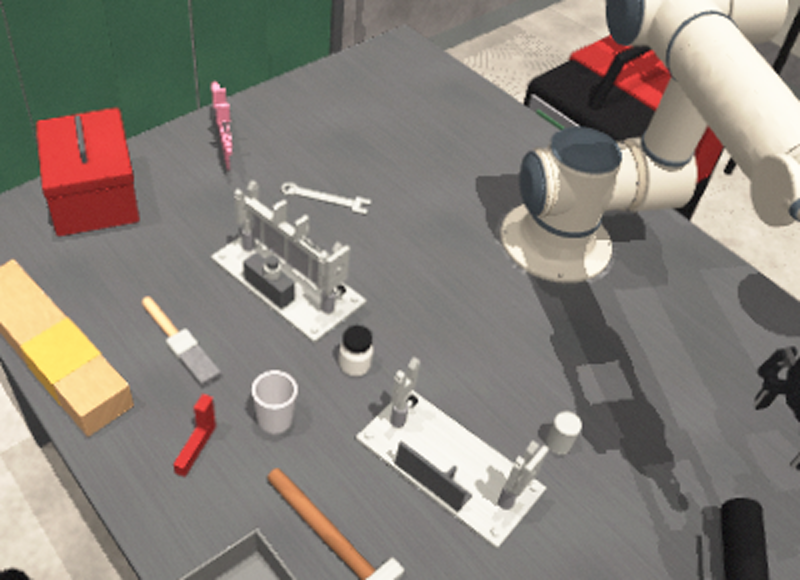

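View pics/ct.png

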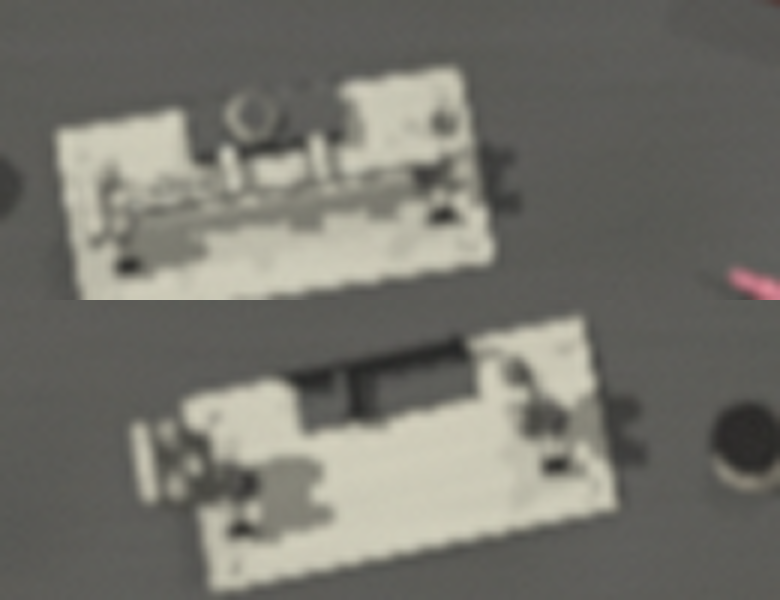

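Run:
```python
from h import *
p=eyes.camera('top'); q=eyes.camera('scene')
g=lambda x,y,ox,oy:[(x+.5)/6-.5+ox,(y+.5)/6-.5+oy]
def fit(m,W):
    m=np.array(m,float);W=np.array(W)[:,:2]; mc=m.mean(0);wc=W.mean(0)
    M=m-mc;V=W-wc; th=np.arctan2((M[:,0]*V[:,1]-M[:,1]*V[:,0]).sum(),(M*V).sum())
    R=np.array([[np.cos(th),-np.sin(th)],[np.sin(th),np.cos(th)]]); o=wc-R@mc
    print('origin',o.round(1),'yaw',np.degrees(th).round(2),'res',(W-(m@R.T+o)).round(1).tolist()); return o,th
m=[(65,135),(65,-135),(-65,-135),(-65,135)]
A=[at_z(p,g(x,y,235,175),12) for x,y in[(55,130),(462,68),(493,262),(80,300)]]
B=[at_z(p,g(x,y-300,100,180),12) for x,y in[(182,400),(583,318),(617,508),(212,590)]]
fit(m,A);fit(m,B)
S=lambda x,y:[(x+.5)/2-.5+100,(y+.5)/2-.5+50]
m2=[(65,135),(65,-135),(-65,135)]
fit(m2,[at_z(q,S(*c),12) for c in[(315,338),(212,255),(365,299)]])
fit(m2,[at_z(q,S(*c),12) for c in[(496,545),(358,437),(545,487)]])
for c in[(320,155),(232,168)]: print(at_z(p,g(*c,235,175),180))
for t in range(3):
  for pp in (eyes.camera('top'),eyes.camera('scene')):
    for n in ['guard_grip','guard_pin_end','jig_b_hinge','jig_b_keeper','jig_a_hinge']:
        print(n,[world(pp,r['location']).round(1).tolist() for r in eyes.tip_of(pp,n)[:2]])
```

```text
origin [ 484.6 -219.2] yaw 5.59 res [[-8.1, 1.2], [-0.7, -0.1], [-0.2, -1.2], [8.9, 0.1]]
origin [501.4 230.9] yaw 10.0 res [[-0.9, 0.2], [-0.3, -0.4], [0.4, 0.2], [0.9, 0.0]]
origin [ 476.6 -220.2] yaw 7.49 res [[-1.8, -0.7], [-0.9, 1.7], [2.7, -1.0]]
origin [500.  232.7] yaw 10.02 res [[-0.2, -2.8], [-1.7, 4.4], [1.8, -1.5]]
[ 484.11546893 -238.54302455  180.        ]
[ 477.90784559 -186.72354337  180.        ]
guard_grip [[477.1, -216.6, 162.3], [359.6, -609.8, 110.1]]
guard_pin_end [[403.5, -512.9, 76.2], [465.5, -111.7, 130.0]]
jig_b_hinge [[502.7, 230.2, 124.9]]
jig_b_keeper [[478.1, 344.7, 125.1]]
jig_a_hinge [[481.8, -222.5, 128.7]]
guard_grip [[473.3, -219.7, 163.6], [359.8, -613.0, 113.7]]
guard_pin_end [[465.2, -111.5, 131.0], [401.4, -513.5, 80.5]]
jig_b_hinge [[499.3, 232.8, 125.2]]
jig_b_keeper [[482.3, 349.8, 120.1], [500.1, 236.5, 0.3]]
jig_a_hinge [[476.7, -219.2, 131.8]]
guard_grip [[479.9, -220.2, 164.1], [361.0, -614.2, 111.0]]
guard_pin_end [[465.6, -108.8, 132.3], [405.7, -517.0, 78.6]]
jig_b_hinge [[504.1, 229.5, 125.3], [288.3, -354.1, 5.6]]
jig_b_keeper [[479.6, 345.5, 124.8]]
jig_a_hinge [[481.9, -221.6, 132.3], [465.0, -108.9, 128.9]]
guard_grip [[476.3, -218.5, 158.8], [356.8, -613.1, 111.8]]
guard_pin_end [[401.9, -513.5, 81.9], [460.5, -112.8, 129.4]]
jig_b_hinge [[499.3, 236.3, 123.3]]
jig_b_keeper [[480.8, 352.8, 120.2], [478.7, -219.8, 158.9]]
jig_a_hinge [[480.4, -219.8, 133.8]]
guard_grip [[359.0, -612.4, 112.3], [480.5, -218.2, 164.0]]
guard_pin_end [[405.9, -517.1, 79.1]]
jig_b_hinge [[505.6, 228.8, 127.3]]
jig_b_keeper [[476.2, 348.7, 125.0]]
jig_a_hinge [[480.9, -222.8, 132.5], [668.8, 9.9, -1.0]]
guard_grip [[475.7, -223.6, 162.0], [355.8, -614.6, 117.0]]
guard_pin_end [[401.8, -513.5, 82.7], [465.6, -110.3, 131.3]]
jig_b_hinge [[500.3, 233.9, 122.2], [667.3, 12.4, -0.1]]
jig_b_keeper [[484.4, 349.3, 120.7]]
jig_a_hinge [[478.9, -219.4, 133.5]]
```

The guard to move is the grey one hanging on jig_a, at scene pixel (247,170). The pink one at (212,110), standing free near the spanner, is the look-alike and stays where it is. The enlarged crop shows the grey door's two tabs at top-camera pixels (274,203) and (288,201). Jig_b is the empty one, with its keeper on the +y side. I estimate the grip at (479.5, -220, 162) with yaw 7.1°, and hinge B at (501, 232) with yaw 10°.

Call:
send_rows --series '[[[0,12,-42,0,0,0,1.6],[0,25,-84,0,0,0,3.2],[0,38,-126,0,0,0,4.8],[0,51,-168,0,0,0,6.4],[0,64,-210,0,0,0,8],[0,77,-252,0,0,0,9.6],[0,90,-294,0,0,0,11.2],[0,103,-336,0,0,0,12.8],[0,116,-378,0,0,0,14.4],[0,128,-420,0,0,0,16]]]' --force 60

```text
time_s: 4.2
eef_pos: [379.8, 123.0, 242.6]
tcp_rot: [0.239, 3.131, 0.001]
wrist_force: [0.7, -0.4, -0.6]
finger_gap: 85.7
finger_force: 0.0
```

Call:
send_rows --series '[[[0,12,-42,0,0,0,2],[0,25,-85,0,0,0,4],[0,37,-127,0,0,0,6],[0,50,-170,0,0,0,8],[0,62,-212,0,0,0,10],[0,74,-254,0,0,0,12],[0,87,-297,0,0,0,14],[0,99,-339,0,0,0,15.9],[0,99,-339,0,0,0,15.9],[0,99,-339,-30,0,0,15.9]]]'

```text
time_s: 5.2
eef_pos: [480.0, -216.2, 216.0]
tcp_rot: [-0.19, 3.13, -0.005]
wrist_force: [0.2, 1.1, 0.6]
finger_gap: 85.7
finger_force: 0.0
```

Run:
```python
from h import *
p=eyes.camera('scene');q=eyes.camera('top'); s=monitor.read_state(); print(s['eef_pos'],s['tcp_rot'],s['time_s'])
f=lambda i,x,y,w,h,s:cv2.resize(i[y:y+h,x:x+w],None,fx=s,fy=s,interpolation=cv2.INTER_CUBIC)
cv2.imwrite('pics/c1.png',np.hstack([f(p['color'],195,90,100,120,4),f(q['color'],235,150,100,120,4)]))
```

```text
[ 477.33552981 -213.65233102  208.24296689] [ 0.1932703  -3.12988443 -0.00584975] 5.3
```

View pics/c1.png

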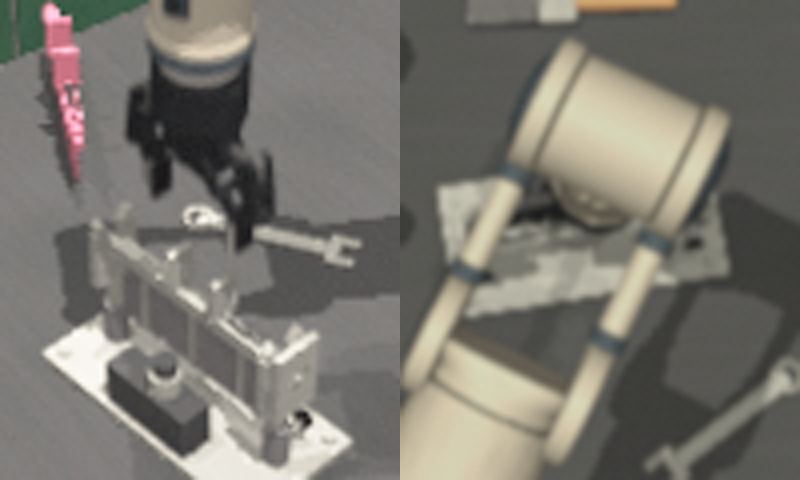

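The open fingers, at crop pixels (158,185) and (242,240), straddle the tabs at (178,262) and (222,297). I'll descend.

Call:
send_rows --series '[[[0,0,0,-10,0,0,0],[0,0,0,-22,0,0,0],[0,0,0,-34,0,0,0],[0,0,0,-46,0,0,0],[0,0,0,-54,0,0,0],[0,0,0,-57,0,0,0],[0,0.3,-3,-57,0,0,0],[0,0.5,-4,-57,0,0,0],[0,0.5,-4,-57,0,0,0],[0.15,0.5,-4,-57,0,0,0]]]'

```text
time_s: 6.3
eef_pos: [479.4, -218.1, 155.9]
tcp_rot: [-0.195, 3.135, 0.001]
wrist_force: [-1.5, 7.9, 4.4]
finger_gap: 74.0
finger_force: 3.8
```

Call:
send_rows --series '[[[0.3,0,0,0,0,0,0],[0.4,0,0,0,0,0,0],[0.5,0.1,-1,0,0,0,0],[0.6,0.2,-2,0,0,0,0],[0.7,0.2,-2,0,0,0,0],[0.8,0.2,-2,0,0,0,0],[0.9,0.2,-2,0,0,0,0],[1,0.2,-2,0,0,0,0],[1,0.2,-2,0,0,0,0],[1,0.2,-2,0,0,0,0]]]'

```text
time_s: 7.3
eef_pos: [480.3, -220.3, 158.6]
tcp_rot: [-0.195, 3.131, -0.002]
wrist_force: [-0.7, 1.8, 10.8]
finger_gap: 42.8
finger_force: 59.6
```

Call:
send_rows --series '[[[1,0,0,2,0,0,0],[1,0,0,5,0,0,0],[1,0,0,9,0,0,0],[1,0,0,15,0,0,0],[1,0,0,22,0,0,0],[1,0,0,30,0,0,0],[1,0,0,38,0,0,0],[1,0,0,46,0,0,0],[1,0,0,54,0,0,0],[1,0,0,60,0,0,0]]]'

```text
time_s: 8.3
eef_pos: [479.5, -220.4, 216.5]
tcp_rot: [-0.194, 3.135, -0.001]
wrist_force: [-0.9, -0.4, -4.3]
finger_gap: 43.1
finger_force: 61.4
```

Call:
send_rows --series '[[[1,0,0,20,0,0,0],[1,0,0,45,0,0,0],[1,0,0,68,0,0,0],[1,0,10,80,0,0,0],[1,1,30,80,0,0,0],[1,3,65,80,0,0,0.5],[1,5,105,80,0,0,1],[1,7,145,80,0,0,1.5],[1,9,185,80,0,0,2],[1,11,225,80,0,0,2.5]]]'

```text
time_s: 9.3
eef_pos: [489.8, 6.9, 295.0]
tcp_rot: [0.264, -3.13, -0.001]
wrist_force: [0.9, -1.0, -3.8]
finger_gap: 42.4
finger_force: 62.9
```

Call:
send_rows --series '[[[1,2,40,0,0,0,0.4],[1,4,80,0,0,0,0.4],[1,6,120,0,0,0,0.4],[1,8,160,0,0,0,0.4],[1,9.5,190,0,0,0,0.4],[1,10.5,210,0,0,0,0.4],[1,10.5,222,0,0,0,0.4],[1,10.5,227,0,0,0,0.4],[1,10.5,227,-20,0,0,0.4],[1,10.5,227,-35,0,0,0.4]]]'

```text
time_s: 10.3
eef_pos: [500.8, 231.1, 259.8]
tcp_rot: [-0.273, 3.129, -0.001]
wrist_force: [-0.2, 0.3, -5.8]
finger_gap: 42.8
finger_force: 62.9
```

Run:
```python
from h import *
import time
for cam in('scene','top'):
  p=eyes.camera(cam)
  if cam=='scene': cv2.imwrite('pics/c2.png',cv2.resize(p['color'][170:340,280:430],None,fx=3.5,fy=3.5,interpolation=cv2.INTER_CUBIC))
  for n in ['guard','guard_grip','guard_pin_end','jig_b_hinge','jig_b_keeper']:
    print(cam,n,[(round(r['score'],2),world(p,r['location']).round(1).tolist()) for r in eyes.tip_of(p,n)[:3]])
s=monitor.read_state(); print(s['eef_pos'],s['tcp_rot'],s['wrist_force'],s['time_s'])
```

```text
scene guard [(0.65, [501.9, 232.0, 231.8]), (0.54, [359.9, -610.3, 81.2]), (0.54, [708.7, -215.7, 0.7])]
scene guard_grip [(0.77, [356.2, -610.8, 112.4]), (0.68, [499.4, 229.3, 261.6])]
scene guard_pin_end [(0.82, [478.2, 335.7, 233.1]), (0.47, [406.4, -514.4, 84.9])]
scene jig_b_hinge [(0.62, [501.4, 234.7, 121.4])]
scene jig_b_keeper [(0.64, [481.7, 349.0, 124.1])]
top guard [(0.69, [361.1, -611.3, 78.9]), (0.49, [504.5, 234.2, 232.7]), (0.31, [479.9, -219.7, -0.1])]
top guard_grip [(0.89, [358.8, -613.6, 108.3]), (0.7, [503.8, 232.0, 262.4]), (0.24, [498.9, -2.2, -1.4])]
top guard_pin_end [(0.88, [404.5, -513.6, 79.2]), (0.83, [484.2, 340.0, 233.5])]
top jig_b_hinge [(0.96, [502.4, 230.7, 124.2]), (0.62, [796.8, -25.5, 4.2]), (0.52, [479.1, -220.9, 2.7])]
top jig_b_keeper [(0.33, [506.0, 227.9, -1.1])]
[500.97073957 231.69415961 260.7604474 ] [-2.73707921e-01  3.12895466e+00  3.18173397e-04] [ 0.18981382  0.2631955  -3.54198063] 10.9
```

View pics/c2.png

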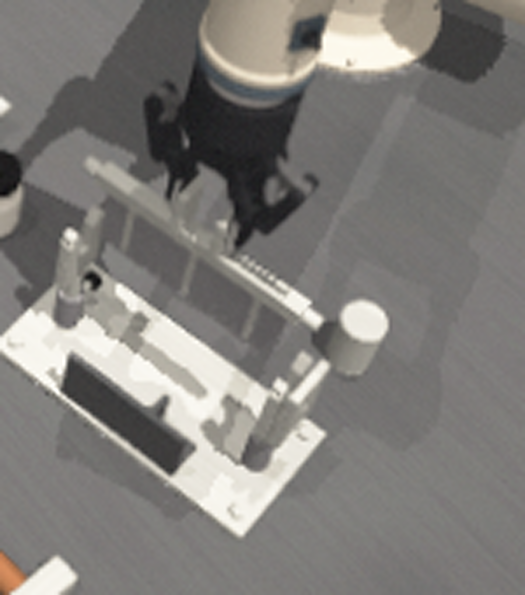

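The door is held upright above jig_b, with its rail lined up between the slot cheeks at crop pixels (80,230) and (290,375). The rail shoulders leave only ±3 mm of play, so I'll check the cheek positions and post height against the saved start pictures.

Run:
```python
from h import *
P={'scene':eyes.camera('scene'),'top':eyes.camera('top')}
th=np.radians(10); X=np.array([np.cos(th),np.sin(th)]);Y=np.array([-np.sin(th),np.cos(th)])
o=np.array([501,232.])
def tile(cam,c,hh,n=48,s=8):
    i=cv2.imread(f'pics/{cam}0.png'); x0,y0=int(c[0]-n/2),int(c[1]-20); t=cv2.resize(i[y0:y0+36,x0:x0+n],None,fx=s,fy=s,interpolation=cv2.INTER_CUBIC)
    for h,col in hh:
      for y1,y2 in((98,108),(-98,-108),(114,122)):
        for xs in(-14.5,14.5):
          for yy in(y1,y2):
            u=pix(P[cam],[*(o+X*xs+Y*yy),123+h+34]); q=((u-[x0,y0]+.5)*s).astype(int); cv2.circle(t,tuple(int(v) for v in q),2,col,-1)
    return t
hs=[(0,(0,0,255)),(9,(0,255,0)),(18,(255,0,0))]
T=[[tile(cam,pix(P[cam],[*(o+Y*y),160]),hs) for y in(-103,110)] for cam in('scene','top')]
cv2.imwrite('pics/ov.png',np.vstack([np.hstack(r) for r in T]))
```

```text
(no output)
```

View pics/ov.png

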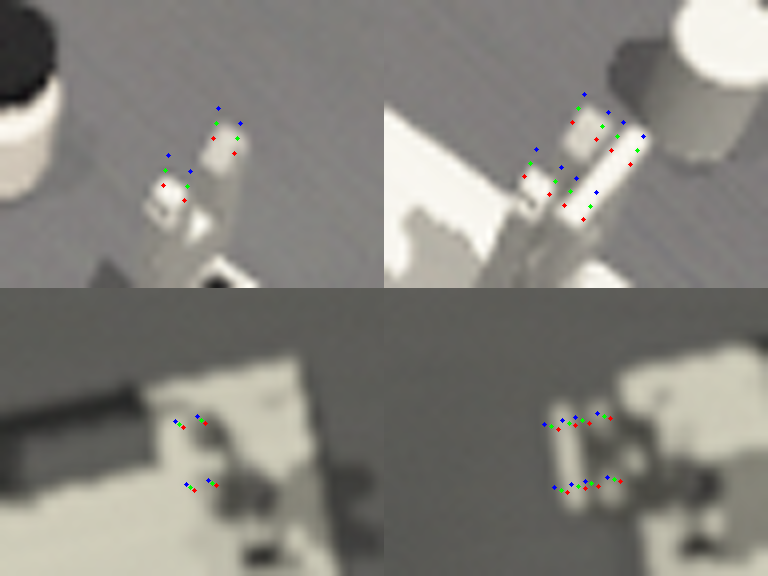

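The model points match the cheeks and the keeper strip to about 1–2 mm in both views, and the post looks low, with an offset under about 10 mm. I'll descend gently with a reduced grip.

Call:
send_rows --series '[[[1,0,0,-8,0,0,0],[1,0,0,-18,0,0,0],[1,0,0,-28,0,0,0],[1,0,0,-37,0,0,0],[1,0,0,-43,0,0,0],[1,0,0,-46,0,0,0],[1,0,0,-48,0,0,0],[1,0,0,-50,0,0,0],[1,0,0,-52,0,0,0],[1,0,0,-52,0,0,0]]]' --force 40

```text
time_s: 12.0
eef_pos: [500.8, 231.7, 208.2]
tcp_rot: [0.274, -3.13, 0.0]
wrist_force: [0.5, 0.4, -4.6]
finger_gap: 42.8
finger_force: 62.9
```

Call:
send_rows --series '[[[1,0,0,-1,0,0,0],[1,0,0,-2,0,0,0],[1,0,0,-3,0,0,0],[1,0,0,-4,0,0,0],[1,0,0,-5,0,0,0],[1,0,0,-6,0,0,0],[1,0,0,-7,0,0,0],[1,0,0,-7,0,0,0],[1,0,0,-7,0,0,0],[1,0,0,-7,0,0,0]]]'

```text
time_s: 13.0
eef_pos: [500.9, 231.7, 201.4]
tcp_rot: [-0.274, 3.129, 0.0]
wrist_force: [1.0, 0.1, -4.5]
finger_gap: 42.8
finger_force: 62.9
```

Call:
send_rows --series '[[[1,0,0,-1,0,0,0],[1,0,0,-2,0,0,0],[1,0,0,-3,0,0,0],[1,0,0,-4,0,0,0],[1,0,0,-5,0,0,0],[1,0,0,-6,0,0,0],[1,0,0,-7,0,0,0],[1,0,0,-7,0,0,0],[1,0,0,-7,0,0,0],[1,0,0,-7,0,0,0]]]'

```text
time_s: 14.0
eef_pos: [500.9, 231.7, 194.4]
tcp_rot: [-0.274, 3.13, 0.0]
wrist_force: [0.5, -0.5, -4.5]
finger_gap: 42.7
finger_force: 62.9
```

Call:
send_rows --series '[[[1,0,0,-1,0,0,0],[1,0,0,-2,0,0,0],[1,0,0,-3,0,0,0],[1,0,0,-4,0,0,0],[1,0,0,-5,0,0,0],[1,0,0,-6,0,0,0],[1,0,0,-7,0,0,0],[1,0,0,-7,0,0,0],[1,0,0,-7,0,0,0],[1,0,0,-7,0,0,0]]]'

```text
time_s: 15.0
eef_pos: [500.9, 231.7, 187.4]
tcp_rot: [-0.274, 3.129, 0.0]
wrist_force: [-0.4, -1.6, -5.0]
finger_gap: 42.6
finger_force: 62.9
```

Call:
send_rows --series '[[[1,0,0,-1,0,0,0],[1,0,0,-2,0,0,0],[1,0,0,-3,0,0,0],[1,0,0,-4,0,0,0],[1,0,0,-5,0,0,0],[1,0,0,-6,0,0,0],[1,0,0,-7,0,0,0],[1,0,0,-7,0,0,0],[1,0,0,-7,0,0,0],[1,0,0,-7,0,0,0]]]'

```text
time_s: 16.0
eef_pos: [500.9, 231.7, 180.4]
tcp_rot: [-0.274, 3.13, 0.0]
wrist_force: [0.2, 0.3, -5.2]
finger_gap: 42.4
finger_force: 62.9
```

Call:
send_rows --series '[[[1,0,0,-1,0,0,0],[1,0,0,-2,0,0,0],[1,0,0,-3,0,0,0],[1,0,0,-4,0,0,0],[1,0,0,-5,0,0,0],[1,0,0,-6,0,0,0],[1,0,0,-6,0,0,0],[1,0,0,-6,0,0,0],[1,0,0,-6,0,0,0],[1,0,0,-6,0,0,0]]]'

```text
time_s: 17.0
eef_pos: [500.9, 231.7, 174.4]
tcp_rot: [-0.274, 3.13, 0.0]
wrist_force: [0.4, 0.1, -5.3]
finger_gap: 42.8
finger_force: 62.9
```

Call:
send_rows --series '[[[1,0,0,-0.5,0,0,0],[1,0,0,-1,0,0,0],[1,0,0,-1.5,0,0,0],[1,0,0,-2,0,0,0],[1,0,0,-2.5,0,0,0],[1,0,0,-3,0,0,0],[1,0,0,-3.5,0,0,0],[1,0,0,-3.5,0,0,0],[1,0,0,-3.5,0,0,0],[1,0,0,-3.5,0,0,0]]]'

```text
time_s: 18.0
eef_pos: [500.9, 231.7, 170.8]
tcp_rot: [-0.274, 3.13, 0.0]
wrist_force: [0.9, -0.5, -5.1]
finger_gap: 42.9
finger_force: 62.9
```

Call:
send_rows --series '[[[1,0,0,-0.5,0,0,0],[1,0,0,-1,0,0,0],[1,0,0,-1.5,0,0,0],[1,0,0,-2,0,0,0],[1,0,0,-2.5,0,0,0],[1,0,0,-2.5,0,0,0],[1,0,0,-2.5,0,0,0],[1,0,0,-2.5,0,0,0],[1,0,0,-2.5,0,0,0],[1,0,0,-2.5,0,0,0]]]'

```text
time_s: 19.0
eef_pos: [500.9, 231.7, 168.3]
tcp_rot: [-0.274, 3.13, 0.0]
wrist_force: [0.6, 0.8, -4.9]
finger_gap: 42.7
finger_force: 62.9
```

Call:
send_rows --series '[[[1,0,0,-0.5,0,0,0],[1,0,0,-1,0,0,0],[1,0,0,-1.5,0,0,0],[1,0,0,-2,0,0,0],[1,0,0,-2.5,0,0,0],[1,0,0,-3,0,0,0],[1,0,0,-3,0,0,0],[1,0,0,-3,0,0,0],[1,0,0,-3,0,0,0],[1,0,0,-3,0,0,0]]]'

```text
time_s: 20.0
eef_pos: [500.9, 231.7, 165.3]
tcp_rot: [-0.274, 3.13, 0.0]
wrist_force: [-0.2, 0.5, -4.4]
finger_gap: 42.7
finger_force: 62.9
```

Call:
send_rows --series '[[[1,0,0,-0.5,0,0,0],[1,0,0,-1,0,0,0],[1,0,0,-1.5,0,0,0],[1,0,0,-2,0,0,0],[1,0,0,-2.5,0,0,0],[1,0,0,-2.5,0,0,0],[1,0,0,-2.5,0,0,0],[1,0,0,-2.5,0,0,0],[1,0,0,-2.5,0,0,0],[1,0,0,-2.5,0,0,0]]]'

```text
time_s: 21.0
eef_pos: [500.9, 231.7, 162.8]
tcp_rot: [-0.274, 3.13, 0.0]
wrist_force: [-0.1, -0.1, -4.5]
finger_gap: 42.4
finger_force: 62.9
```

Call:
send_rows --series '[[[1,0,0,-0.5,0,0,0],[1,0,0,-1,0,0,0],[1,0,0,-1.5,0,0,0],[1,0,0,-2,0,0,0],[1,0,0,-2.5,0,0,0],[1,0,0,-2.5,0,0,0],[1,0,0,-2.5,0,0,0],[1,0,0,-2.5,0,0,0],[1,0,0,-2.5,0,0,0],[1,0,0,-2.5,0,0,0]]]'

```text
time_s: 22.0
eef_pos: [500.9, 231.7, 160.3]
tcp_rot: [-0.274, 3.13, 0.0]
wrist_force: [-1.5, 0.3, -5.1]
finger_gap: 42.6
finger_force: 62.9
```

Call:
send_rows --series '[[[1,0,0,-0.5,0,0,0],[1,0,0,-1,0,0,0],[1,0,0,-1.5,0,0,0],[1,0,0,-2,0,0,0],[1,0,0,-2.5,0,0,0],[1,0,0,-2.5,0,0,0],[1,0,0,-2.5,0,0,0],[1,0,0,-2.5,0,0,0],[1,0,0,-2.5,0,0,0],[1,0,0,-2.5,0,0,0]]]'

```text
time_s: 23.0
eef_pos: [500.9, 231.7, 157.8]
tcp_rot: [-0.274, 3.13, 0.0]
wrist_force: [0.4, 1.3, -4.4]
finger_gap: 42.6
finger_force: 62.9
```

Call:
send_rows --series '[[[1,0,0,-0.5,0,0,0],[1,0,0,-1,0,0,0],[1,0,0,-1.5,0,0,0],[1,0,0,-2,0,0,0],[1,0,0,-2.5,0,0,0],[1,0,0,-2.5,0,0,0],[1,0,0,-2.5,0,0,0],[1,0,0,-2.5,0,0,0],[1,0,0,-2.5,0,0,0],[1,0,0,-2.5,0,0,0]]]'

```text
time_s: 24.0
eef_pos: [501.1, 231.7, 156.9]
tcp_rot: [-0.274, 3.128, 0.001]
wrist_force: [-2.3, -3.1, 4.7]
finger_gap: 42.5
finger_force: 68.3
```

The force swung from -4.5 to +4.7 N (about 9 N) at an axis height of about 128 mm, so the door is on the slot bottom. The post is set about 5 mm up, as the picture suggested. I'll hold for a moment, then open.

Call:
send_rows --series '[[[1,0,0,0,0,0,0],[1,0,0,0,0,0,0],[0.45,0,0,0,0,0,0],[0.4,0,0,0,0,0,0],[0.35,0,0,0,0,0,0],[0.3,0,0,0,0,0,0],[0.25,0,0,0,0,0,0],[0.2,0,0,0,0,0,0],[0.1,0,0,0,0,0,0],[0,0,0,0,0,0,0]]]'

```text
time_s: 25.0
eef_pos: [501.0, 231.6, 155.2]
tcp_rot: [-0.274, 3.129, -0.001]
wrist_force: [0.2, -0.4, -0.2]
finger_gap: 85.2
finger_force: 0.0
```

Run:
```python
from h import *
p=eyes.camera('scene'); s=monitor.read_state(); print(s['eef_pos'],s['finger_gap'],s['wrist_force'],s['time_s'])
cv2.imwrite('pics/c3.png',cv2.resize(p['color'][190:340,290:430],None,fx=4,fy=4,interpolation=cv2.INTER_CUBIC))
```

```text
[501.02611664 231.51738034 155.26258038] 85.6331070394899 [0.2603518  0.99258593 0.03961374] 25.05
```

View pics/c3.png

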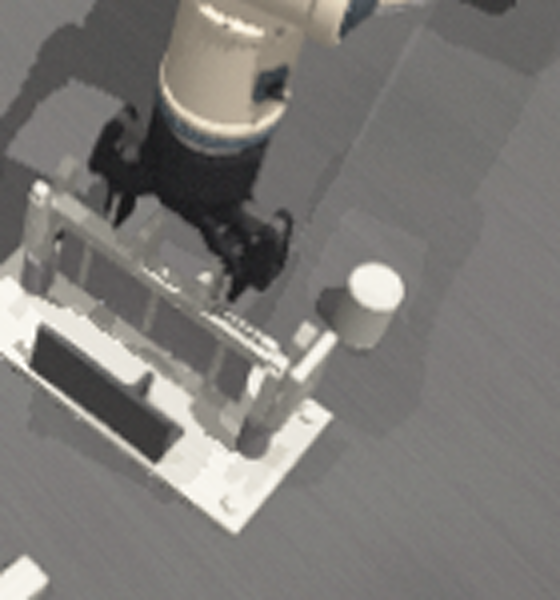

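The door hangs in the slots with its rail at crop pixels (60,200) to (275,355) and the tabs apart. The fingers are open and the wrist force is about zero. I'll centre the fingers on the open tabs, then retreat straight up.

Call:
send_rows --series '[[[0,-0.4,3,0,0,0,0],[0,-0.8,5,0,0,0,0],[0,-0.8,5,3,0,0,0],[0,-0.8,5,8,0,0,0],[0,-0.8,5,16,0,0,0],[0,-0.8,5,26,0,0,0],[0,-0.8,5,40,0,0,0],[0,-0.8,5,60,0,0,0],[0,-0.8,5,85,0,0,0],[0,-0.8,5,110,0,0,0]]]'

```text
time_s: 26.05
eef_pos: [500.0, 236.6, 267.4]
tcp_rot: [-0.274, 3.129, 0.0]
wrist_force: [0.2, -0.6, -0.0]
finger_gap: 85.4
finger_force: 0.0
```

Call:
send_rows --series '[[[0,-20,-20,10,0,0,0],[0,-40,-50,10,0,0,0],[0,-50,-90,10,0,0,0],[0,-50,-130,10,0,0,0],[0,-50,-170,10,0,0,0],[0,-50,-200,10,0,0,0],[0,-50,-220,10,0,0,0],[0,-50,-230,10,0,0,0],[0,-50,-230,10,0,0,0],[0,-50,-230,10,0,0,0]]]'

```text
time_s: 27.05
eef_pos: [450.1, 7.3, 275.7]
tcp_rot: [-0.274, 3.129, 0.001]
wrist_force: [-0.4, 0.9, 0.5]
finger_gap: 85.5
finger_force: 0.0
```

Run:
```python
from h import *
p=eyes.camera('scene');q=eyes.camera('top'); s=monitor.read_state(); print(s['eef_pos'],s['wrist_force'],s['time_s'])
f=lambda i,x,y,w,h,s:cv2.resize(i[y:y+h,x:x+w],None,fx=s,fy=s,interpolation=cv2.INTER_CUBIC)
cv2.imwrite('pics/c4.png',np.hstack([f(p['color'],290,220,100,120,4),f(q['color'],100,140,100,120,4)]))
for c in(p,q):
  for n in('guard','guard_pin_end','jig_b_keeper','jig_b_hinge'): print(n,[(round(r['score'],2),world(c,r['location']).round(1).tolist()) for r in eyes.tip_of(c,n)[:2]])
```

```text
[450.1111025    7.64391913 275.47315325] [-0.22392687  0.01911876  1.12156581] 27.15
guard [(0.56, [503.0, 231.8, 126.8]), (0.53, [359.2, -608.1, 82.1])]
guard_pin_end [(0.76, [405.8, -514.8, 82.7]), (0.74, [480.7, 335.5, 130.1])]
jig_b_keeper [(0.8, [480.7, 349.1, 123.2]), (0.65, [503.3, 233.0, 1.6])]
jig_b_hinge [(0.75, [497.9, 226.5, 158.4]), (0.74, [499.3, 233.5, 119.2])]
guard [(0.9, [360.4, -614.5, 75.4]), (0.71, [502.6, 228.7, 130.3])]
guard_pin_end [(0.8, [407.3, -513.6, 78.4]), (0.57, [482.4, 336.1, 129.5])]
jig_b_keeper [(0.57, [478.2, 345.7, 127.1])]
jig_b_hinge [(0.66, [506.7, 229.5, 126.4]), (0.61, [502.6, 230.8, 130.1])]
```

View pics/c4.png

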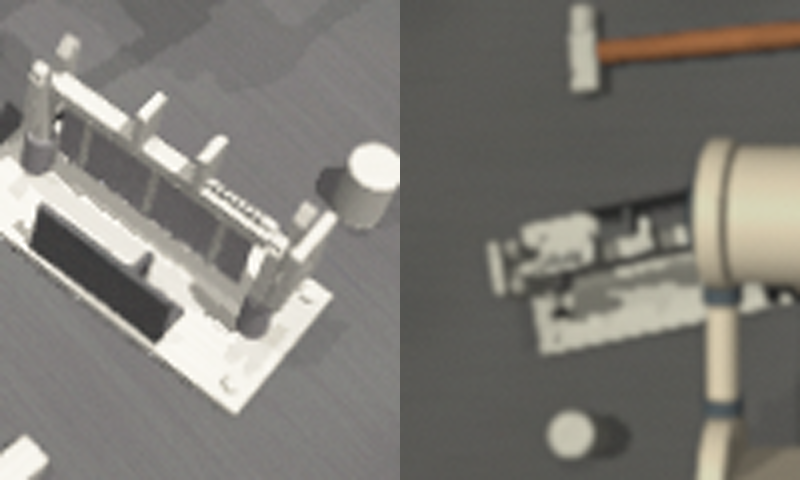

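Run:
```python
from h import *
p=eyes.camera('scene')
a,b=[at_z(p,[(x+.5)/4-.5+290,(y+.5)/4-.5+220],178) for x,y in((150,103),(214,146))]
print(a,b,np.linalg.norm(a-b))
```

```text
[504.02665387 210.1358626  178.        ] [493.00847246 262.38843955 178.        ] 53.40161157809527
```

The tab centres are 53 mm apart. That is 52 mm with the pin fully out and at most 45 mm if it had caught, so the pin is home in the keeper hole. The axis height is about 128 mm, and the arm is clear.

```bash
python3 -c "
from plant import order; print(order.hand_in())"
```

```text
the job is handed in; nothing more can be done
None
```

The guard door now hangs in jig_b, resting on the slot bottoms. By my tab-spacing measurement its pin is sprung fully home in the keeper hole. The arm is clear, and I handed the job in at about 27 s; no verdict was returned.

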